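# Hold the cash box's sprung lock open with the key from the drawer

## Robot

A 6-joint arm with a two-finger parallel gripper is mounted at the origin on a cart in front of the work surface, level with it; the furniture and walls round the work are solid. World frame = base frame: x ahead of the robot, y to its left, z up, the work surface at z = 0. Lengths are in mm, angles in rad, forces in N, time in s.
With the tool pointing down it reaches from about 275 to 825 mm from the base axis. Payload 5.2 kg.
Tool frame: the origin (TCP) lies at the very end of the fingers, on their centre line; the grasp point (between the pads) lies 19 mm behind it; z points along the fingers, y is the line along which they close (so a half turn about z gives the same grasp; the last joint's range is limited). The gripper opens to 93 mm and grips with 3 to 60 N. Pads are 15 mm wide; open, the fingers measure 128 mm over their backs; the gripper's body (75 mm by 188 mm) begins 65 mm behind the grasp point.
Start: joints at [-1.451, 0.259, 1.535, -0, 1.348, -0.203], TCP at [174.494, -521.591, 218.653] pointing down, gripper open.
Joint ranges: [-3.14, 3.14], [-0.91, 2.08], [0.19, 2.58], [-1.22, 4.36], [0.22, 2.71], [-3.12, 3.12]. Speed limits (rad/s): [2.57, 2.57, 3.14, 3.14, 3.14, 3.14].

## Interface

Orientations are given as [roll, pitch, yaw] about the fixed x, y, z axes, in that order (R = Rz(yaw) Ry(pitch) Rx(roll)).
In Python, from bench import robot gives the robot as it stands. The module is installed in compiled form; this text tells all that it offers. Calls block until the motion is done:
- robot.move_ptp(position, orientation): joint-space move of the TCP to a pose.
- robot.move_linear(position, ori=None, speed=150, f_stop=None): straight line of the TCP; ori=None keeps the orientation; speed is the mean speed in mm/s. With f_stop (N) it stops when the force on the tool has changed by that much, and returns True; else False.
- robot.move_j(angles): joint-space move.
- robot.move_gripper(opening): opening from 0.0 (shut) to 1.0 (fully open); the grip force is fixed at half the most; returns when the fingers have stopped.
- robot.sleep(seconds).
- robot.inverse_kinematics(position, orientation): joint angles nearest the present ones, or None.
- robot.get_image(name): name is "scene" or "top" or "wrist"; returns a dict with "img" (400x640x3 uint8, blue, green, red), "fovy" (degrees; the focal length in pixels is half the picture's height over the tangent of half this angle, whatever the lens; pixels are square), "cx", "cy" (the principal point, pixels), "eye" and "orientation" of the camera in the world. Camera axes: x right, y down, z forward; pixel columns grow to the right and rows downward; lengths in mm; the calibration is good to about 2 mm. A picture is of the moment at which its call begins. There is no depth.
A pose or a line that the arm cannot do raises robot.MotionError and nothing moves.
- robot.hand_in(): hands the job in; it is judged then, once.
Readings, each from a call of its own:
- robot.current_t(): time.
- robot.current_qpos(): joint angles.
- robot.current_joint_vel(): joint speeds.
- robot.current_joint_efforts(): joint torques, N m.
- robot.current_tcp_pos(): TCP position.
- robot.current_eef_rot(): TCP orientation.
- robot.current_contact_force(): force on the tool from outside, world axes, zero at the start.
- robot.current_ft_torque(): the same for the moment, N m.
- robot.current_gripper_width(): opening from 0.0 (shut) to 1.0 (fully open).
- robot.current_finger_force(): force on a finger pad.
Only numpy, scipy, OpenCV 4.12 (cv2) and the standard library are available. Lean on these libraries where they do the work, as an engineer would, in place of code of your own. Each camera call takes 0.05 s, during which the arm holds its last target. There are 200 camera calls.

## Task

The key of the green cash box is kept in the drawer of the little wooden unit. Pull the drawer open by its handle, take the key out, push it fully home into the lock in the cash box's lid (wiggle it past the sticky pins), and only then turn it about a quarter turn clockwise, seen from above, to its stop. The lock springs back, so finish still holding the key, turned and upright in the lock; leave the white spool, the wax block and the dark thread roll where they are.

Things in the scene. Friction and masses are not known exactly. Their poses are not given: they have to be found in the camera images.
- unit: small wooden drawer unit, fixed to the table: 204 mm deep (x), 176 mm wide (y), 102 mm high. Origin under its centre; x points to its back, the outside of the drawer face is at -x, 112 mm from the origin.
- drawer_handle (a point): middle of the drawer's steel bar handle: a level round bar 10 mm thick, 100 mm long along this frame's y, 40 mm clear in front of the drawer's face, 72 mm above the table and 30 mm below the unit's top, joined to the face by a post at each end. x points into the unit: the drawer opens along -x.
- drawer (a joint): how far the drawer is out, m: 0 shut (the start), stop at 0.14. Friction about 2 N; stays where left. The key rides in it, mid-width, 107 mm behind the handle bar (+x of drawer_handle). Its 12 mm thick face reaches 90 mm above the table; its side walls reach 52 mm, 136 mm apart inside.
- key: key, 72 mm long, about 40 g, upright in a black block in the drawer (28 mm deep, 0.8 mm play a side: lift straight up). Origin: centre of its red head, 30 mm wide (x), 10 mm thick (y: grasp across this), 30 mm high (z up); at the start 73 mm above the table. A steel neck 20 x 8 mm runs from 15 to 29 mm below the origin and ends in the shoulder.
- key_tip (a point): tip of the key's blade, 57 mm below the origin of key, same axes. The flat steel blade is 14 mm wide (x), 4 mm thick (y), 28 mm long from shoulder to tip, its tip rounded by 2 mm. It fits the lock either way round (half a turn about z).
- cash_box: green steel cash box, 140 (x) x 180 (y) x 85 mm high, fixed to the table; origin under its centre. The lock is in its lid, 25 mm towards -x. A steel ring of 56 mm diameter round the brass plug carries red marks where the slot rests and green marks where it points when turned. A low bar handle on the lid, 70 mm from the lock, is 95 mm above the table.
- keyhole (a point): middle of the keyhole's mouth on the brass plug's face, 91 mm above the table; turns with the plug. z up, x along the slot, y across. Slot 15.8 x 5.8 mm, straight down, deeper than the blade. Sprung pins poke 3 mm in at 10 mm (+x end) and 19 mm (-x end) down; each resists with some 3 to 10 N. Key home: shoulder on this face, key origin 29 mm above it.
- plug (a joint): turn of the lock plug, rad: 0 at rest (start), growing clockwise seen from above, stop at 1.5. A spring drives it back, 0.03 N m at 0 to about 0.1 N m at 1.5. The key has about 0.15 rad of play in it. The pins yield to a steady push or to a wiggle of about 1 mm along the slot.
- white_spool: bystander: spool of white thread, 34 mm diameter, 44 mm high, standing; origin under its centre
- wax: bystander: yellow wax block, 34 x 52 x 18 mm; origin under its centre
- dark_roll: bystander: dark thread roll, 46 x 42 x 46 mm; origin under its centre

How it is judged (in metres and radians):
On the way, in this order (a step that is already met when the one before it is completed fails the run):
1. the drawer is pulled open at least 80 mm (value of joint drawer above 0.08 m), for 0.2 s.
2. the key is fully home in the lock (within 4 mm) and not yet turned (under 0.4 rad) (z of key in the frame of keyhole below 0.033 m and horizontal distance between key and keyhole below 0.006 m and angle between key's own z axis and vertical below 0.15 rad and value of joint plug below 0.4 rad), for 0.1 s.
At the end, for the whole second after the job is handed in: the lock plug is held turned more than 1.2 rad (its stop is at 1.5) and still, the key is in it to within 5 mm of fully home, centred within 6 mm, upright within 0.15 rad and in line with the slot, and the fingers still grip the key with more than 2 N (value of joint plug above 1.2 rad and velocity of joint plug below 0.2 rad/s and z of key in the frame of keyhole below 0.034 m and horizontal distance between key and keyhole below 0.006 m and angle between key's own z axis and vertical below 0.15 rad and angle between the x axis of key and the x axis of keyhole, either way round below 0.3 rad and contact force between the fingers and key above 2 N); the arm keeps its last pose, push and grip.
It fails at once if the white spool, the wax block or the dark thread roll is moved more than 20 mm (distance of any of white_spool, wax, dark_roll from where it was at the start of the episode above 0.02 m).
It fails at once if the plug is turned more than 0.6 rad while the key is not in it to within 8 mm of home (value of joint plug above 0.6 rad and z of key in the frame of keyhole above 0.037 m).
It also fails if it takes over 64 s, if anything falls off the work surface, if the arm or the gripper's body presses on something with over 40 N, if the wrist force passes 120 N, or if a joint passes its speed limit or range.

## Working session

There is one attempt and no reset: what is moved stays moved. The work goes in short steps, each a Python script; the robot and the scene stay as the last script left them, time stands still between calls to the robot, and variables do not carry over. Pictures are saved under pics/ and viewed, at most 10 in all, crops included, and the job is handed in when it is done.

```bash
mkdir -p pics
cat > h.py <<'E'
import numpy as np, cv2
from bench import robot
from scipy.spatial.transform import Rotation as R
def cam(n):
    d=robot.get_image(n); f=200/np.tan(np.radians(d['fovy'])/2)
    d['f']=f; o=np.array(d['orientation'])
    d['R']=o if o.shape==(3,3) else R.from_euler('xyz',o).as_matrix()
    return d
def ray(d,uv,z):
    v=d['R']@np.array([(uv[0]-d['cx'])/d['f'],(uv[1]-d['cy'])/d['f'],1.]); e=np.array(d['eye'])
    return e+v*(z-e[2])/v[2]
def proj(d,p):
    c=d['R'].T@(np.array(p)-np.array(d['eye'])); return c[:2]/c[2]*d['f']+[d['cx'],d['cy']]
E
python3 - <<'E'
from h import *
for n in ('top','scene'):
    d=cam(n); cv2.imwrite(f'pics/{n}0.png',d['img']); print(n,d['eye'],d['orientation'],d['fovy'],d['cx'],d['cy'])
print(robot.current_eef_rot(),robot.current_t())
E
```

```text
top [ 422.80819301 -157.27583768 1269.58227099] [-3.0204634   0.0183514  -1.56415858] 46.83529905008974 323.60506883217806 192.82348205022018
scene [ 95.45102477 732.86124924 867.07300392] [-2.22707799 -0.01734101 -2.64597787] 43.07251477786434 315.1634089391757 197.6839602944901
[-3.14000091e+00 -3.27539000e-04  3.22836027e-01] 0.1
```

View pics/top0.png

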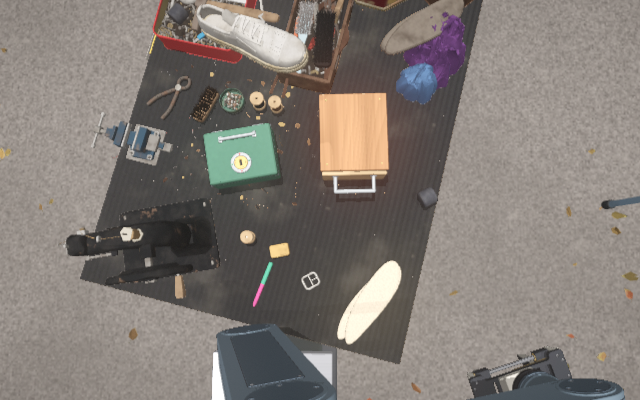

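View pics/scene0.png

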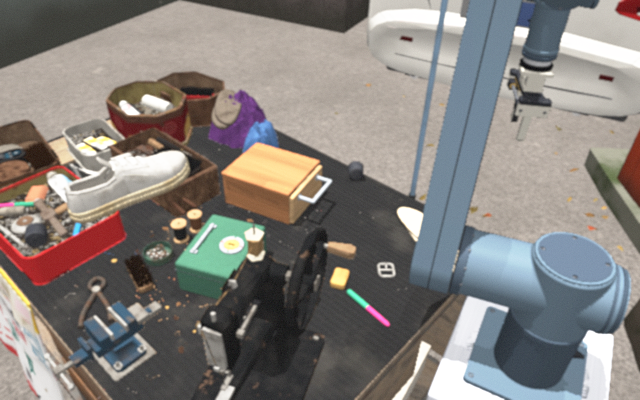

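The top view shows the drawer handle bar near (355,191), the unit's top around (353,133), the cash box lock at (240,162), the white spool at (247,237), the wax at (279,250) and the dark roll at (427,198). The tall sewing machine is at bottom left. Next I'll get coarse positions and then look closer with the wrist camera.

Run:
```python
from h import *
d=cam('top')
for n,uv,z in [('barL',(335,191),72),('barR',(375,191),72),('ufl',(320,171),102),('ufr',(387,171),102),('ubl',(319,94),102),('ubr',(387,94),102),('lock',(240.5,162),91),('lidfl',(211,188),85),('lidfr',(279,178),85),('lidbl',(206,134),85),('lidbr',(271,125),85),('spool',(247,237),44),('dark',(427,198),46),('wax',(279,250),18)]:
    print(n,ray(d,uv,z).round(0))
for z in (300,):
  for (x,y) in [(380,-200),(420,-20)]:
    for yaw in (0,1.57,-1.57,3.14):
      q=robot.inverse_kinematics([x,y,z],[3.1416,0,yaw]); print(x,y,yaw,None if q is None else np.round(q,2))
w=cam('wrist'); print(w['eye'],w['orientation'],w['fovy'],w['cx'],w['cy'])
```

```text
barL [ 573. -164.   72.]
barR [ 574. -268.   72.]
ufl [ 621. -125.  102.]
ufr [ 622. -297.  102.]
ubl [ 825. -121.  102.]
ubr [ 825. -299.  102.]
lock [646.  82.  91.]
lidfl [578. 158.  85.]
lidfr [605. -18.  85.]
lidbl [722. 177.  85.]
lidbr [746.   5.  85.]
spool [453.  69.  44.]
dark [ 559. -408.   46.]
wax [419. -14.  18.]
380 -200 0 [-0.75 -0.01  1.65  0.    1.5   0.83]
380 -200 1.57 [-0.75 -0.01  1.65 -0.    1.5  -0.74]
380 -200 -1.57 [-0.75 -0.01  1.65  0.    1.5   2.4 ]
380 -200 3.14 [-0.75 -0.01  1.65 -0.    1.5  -2.31]
420 -20 0 [-0.31 -0.03  1.67  0.    1.5   1.26]
420 -20 1.57 [-0.31 -0.03  1.67 -0.    1.5  -0.31]
420 -20 -1.57 [-0.31 -0.03  1.67  0.    1.5   2.83]
420 -20 3.14 [-0.31 -0.03  1.67 -0.    1.5  -1.88]
[ 238.46431273 -499.77923858  384.46459643] [ 2.89185115e+00  1.06272997e-03 -1.24898814e+00] 64.00872883939427 316.6809482345276 197.23818774590967
```

Run:
```python
from h import *
pi=np.pi
robot.move_ptp([480,0,300],[pi,0,pi])
robot.move_ptp([690,82,260],[pi,0,pi])
robot.sleep(.3)
d=cam('wrist'); cv2.imwrite('pics/w1.png',d['img']); print(d['eye'],proj(d,[646,82,91])); np.save('w1.npy',d,allow_pickle=True)
robot.move_ptp([560,-280,260],[pi,0,pi/2])
robot.sleep(.3)
d=cam('wrist'); cv2.imwrite('pics/w2.png',d['img']); print(d['eye'],proj(d,[573,-211,72])); np.save('w2.npy',d,allow_pickle=True)
print(robot.current_t())
a=cv2.imread('pics/w1.png')
```

```text
[621.04984181  81.5472555  427.67833907] [317.41655182 140.47379949]
[ 559.90141314 -211.3049936   426.39000266] [329.22242938 115.42763754]
5.4333
```

View pics/w1.png

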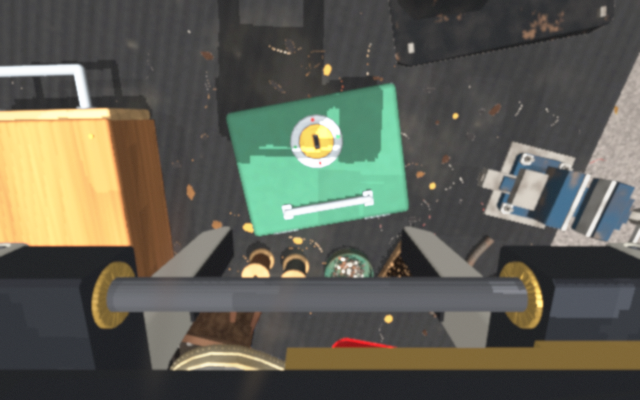

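View pics/w2.png

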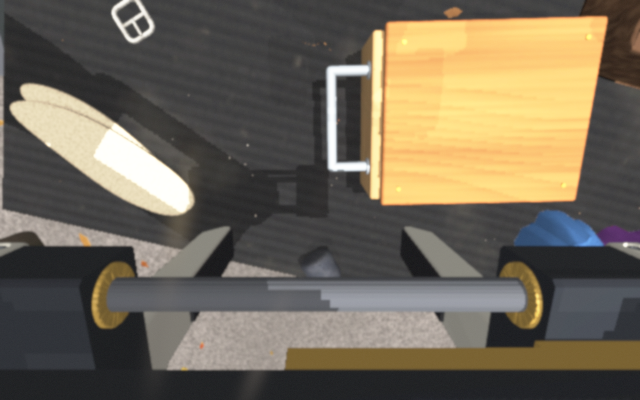

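Wrist view 1 shows the keyhole at about (317,142), with the red marks near (313,120) and (320,163), so the slot lies along the box's x axis. View 2 shows the handle bar as a vertical line at column ~332, from row 68 to 168. Now I'll refine these by masks.

Run:
```python
from h import *
d=np.load('w1.npy',allow_pickle=True).item(); im=d['img']; hsv=cv2.cvtColor(im,cv2.COLOR_BGR2HSV)
box=(slice(105,180),slice(280,355))
def cen(m,z,name):
    ys,xs=np.nonzero(m[box]); xs=xs+280; ys=ys+105
    p=np.array([ray(d,(x,y),z) for x,y in zip(xs,ys)]); c=p.mean(0)
    ev,V=np.linalg.eigh(np.cov(p[:,:2].T)); v=V[:,-1]
    print(name,len(xs),(xs.mean().round(1),ys.mean().round(1)),c.round(1),'yaw',np.arctan2(v[1],v[0])%np.pi,'std',np.sqrt(ev).round(1)); return c
H,S,V=hsv[...,0],hsv[...,1],hsv[...,2]
red=(((H<8)|(H>172))&(S>110)).astype(np.uint8); cen(red,90,'red')
yy,xx=np.mgrid[:400,:640]; inpl=np.hypot(xx-317,yy-141)<16
cen(((V<95)&inpl).astype(np.uint8),91,'slot')
yel=((H>15)&(H<35)&(S>120)&inpl).astype(np.uint8)
cn=max(cv2.findContours(yel,0,1)[0],key=cv2.contourArea); (c,r)=cv2.minEnclosingCircle(cn); print('plug',c,r,ray(d,c,91).round(1))
gre=((H>65)&(H<95)&(S>60)).astype(np.uint8); gre[240:]=0
gre=cv2.morphologyEx(gre,cv2.MORPH_CLOSE,np.ones((9,9)))
cn=max(cv2.findContours(gre,0,1)[0],key=cv2.contourArea); b=cv2.boxPoints(cv2.minAreaRect(cn)); print('lid',[ray(d,q,85)[:2].round(0) for q in b])
ring=((S<50)&(V>140)&(np.hypot(xx-317,yy-141)<35)).astype(np.uint8)|inpl
cn=max(cv2.findContours(ring.astype(np.uint8),0,1)[0],key=cv2.contourArea); e=cv2.fitEllipse(cv2.convexHull(cn)); print('ring',e,ray(d,e[0],89).round(1))
d=np.load('w2.npy',allow_pickle=True).item(); im=d['img']; g=cv2.cvtColor(im,cv2.COLOR_BGR2HSV)
m=((g[...,1]<60)&(g[...,2]>150)).astype(np.uint8); m[:, :322]=0; m[:,345:]=0; m[:55]=0; m[185:]=0
pts=[]
for y in range(80,158,4):
    x=np.nonzero(m[y])[0]; pts.append(ray(d,(x.mean(),y),72)[:2])
pts=np.array(pts); print('bar x',pts[::4].round(1), np.polyfit(pts[:,1],pts[:,0],1))
ys,xs=np.nonzero(m); print('ends',ys.min(),ys.max(),ray(d,(332,ys.min()),72),ray(d,(332,ys.max()),72))
w=((g[...,0]<22)&(g[...,1]>90)&(g[...,2]>140)).astype(np.uint8); w[:,:387]=0; w[215:]=0
cn=max(cv2.findContours(w,0,1)[0],key=cv2.contourArea); b=cv2.boxPoints(cv2.minAreaRect(cn)); print('unit',[ray(d,q,102)[:2].round(0) for q in b])
```

```text
red 3 (np.float64(312.3), np.float64(119.3)) [624.7  76.8  90. ] yaw 2.3246102621106117 std [0.4 0.7]
slot 27 (np.float64(315.9), np.float64(140.7)) [646.3  80.4  91. ] yaw 0.19530330853835665 std [0.8 2.9]
plug (317.0, 141.0) 15.811488151550293 [646.5  81.6  91. ]
lid [array([615., -15.]), array([588., 160.]), array([723., 192.]), array([757.,  -0.])]
ring ((316.03460693359375, 140.73324584960938), (52.58586120605469, 53.4210319519043), 9.37566089630127) [646.4  80.6  89. ]
bar x [[ 574.5 -175.1]
 [ 574.7 -191.1]
 [ 575.4 -207.4]
 [ 575.6 -224.2]
 [ 575.8 -241.3]] [-2.47083783e-02  5.70114993e+02]
ends 65 171 [ 575.36077281 -160.48608312   72.        ] [ 576.71849479 -271.26558435   72.        ]
unit [array([ 621., -126.]), array([ 825., -122.]), array([ 868., -298.]), array([ 634., -303.])]
```

Run:
```python
from h import *
pi=np.pi; yw=.025; o=[pi,0,pi/2+yw]
robot.move_gripper(.26)
robot.move_ptp([574.5,-215,130],o)
print(robot.move_linear([574.5,-215,54],o,speed=90,f_stop=12),robot.current_tcp_pos())
robot.move_gripper(0); print('w',robot.current_gripper_width(),robot.current_finger_force())
p=np.array(robot.current_tcp_pos()); q=p-125*np.array([np.cos(yw),np.sin(yw),0])
print(robot.move_linear(q,speed=100)); robot.sleep(.2)
print(p,robot.current_tcp_pos(),robot.current_contact_force(),robot.current_t())
robot.move_gripper(.26)
q[2]=190; robot.move_linear(q,speed=150)
robot.move_gripper(.5)
k=q+107*np.array([np.cos(yw),np.sin(yw),0])
robot.move_ptp([k[0]+60,k[1],250],[pi,0,pi+yw])
d=cam('wrist'); cv2.imwrite('pics/w3.png',d['img']); np.save('w3.npy',d,allow_pickle=True); print(k,proj(d,[k[0],k[1],88]),robot.current_t())
```

```text
False [ 574.9695459  -215.34368461   54.64451211]
w 0.09961567530167731 30.00064641237259
False
[ 575.06391044 -215.20052347   54.64798757] [ 450.12202905 -218.33088291   54.61761556] [-1.8284397  -1.0257784   5.13979216] 10.2417
[ 557.06953514 -215.6504766   190.        ] [318.17498957 125.36802719] 13.7167
```

View pics/w3.png

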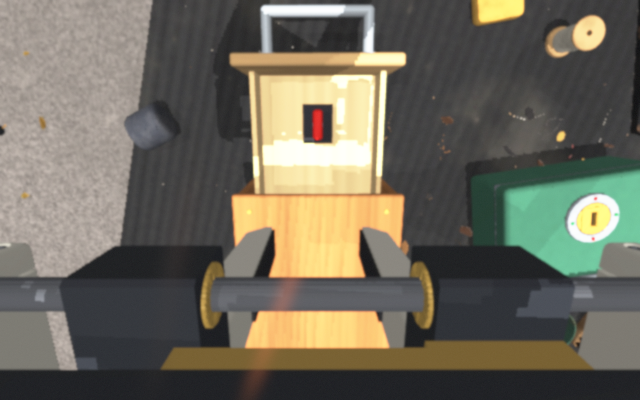

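The key's red head is at (318,124), against a prediction of (318,125), so the drawer is open and the key stands where expected. I'll grasp it now.

Run:
```python
from h import *
pi=np.pi
d=np.load('w3.npy',allow_pickle=True).item(); g=cv2.cvtColor(d['img'],cv2.COLOR_BGR2HSV)
m=(((g[...,0]<8)|(g[...,0]>172))&(g[...,1]>150)&(g[...,2]>110)).astype(np.uint8); m[:, :290]=0;m[:,350:]=0;m[180:]=0
cn=max(cv2.findContours(m,0,1)[0],key=cv2.contourArea); b=cv2.boxPoints(cv2.minAreaRect(cn)); print(cv2.boundingRect(cn)); P=np.array([ray(d,q,88) for q in b]); c=P.mean(0); print(P.round(1),c)
c=np.array([c[0],c[1]])
k=np.array([557.1,-215.65]); print('diff',c-k)
if np.abs(c-k).max()>5: raise SystemExit
t=k*.6+c*.4
o=[pi,0,pi+.025]
robot.move_gripper(.4)
robot.move_ptp([*t,130],o)
print(robot.move_linear([*t,55],speed=90,f_stop=10),robot.current_tcp_pos())
robot.move_gripper(0); print('w',robot.current_gripper_width()*93,robot.current_finger_force())
f0=robot.current_contact_force()
robot.move_linear([*t,190],speed=120)
print(f0,robot.current_contact_force(),robot.current_gripper_width()*93,robot.current_finger_force())
d=cam('wrist'); cv2.imwrite('pics/w4.png',d['img']);np.save('w4.npy',d,allow_pickle=True); 
p=np.array(robot.current_tcp_pos()); print(p,proj(d,p+[0,0,-38]),proj(d,p+[0,0,34]),robot.current_t())
```

```text
(312, 109, 11, 32)
[[ 541.4 -222.1   88. ]
 [ 541.2 -212.2   88. ]
 [ 571.4 -211.4   88. ]
 [ 571.7 -221.6   88. ]] [ 556.42380347 -216.84181369   88.        ]
diff [-0.67619653 -1.19181369]
False [ 557.35419291 -216.38314899   55.61225034]
w 9.779472321483393 30.000382661819458
[-0.59206117  0.11986176  1.78791876] [ 0.54886103 -0.04340492  0.26032214] 9.935987803092914 29.99996155500412
[ 556.33434579 -215.85405634  188.94948863] [316.75802035 221.23103849] [316.85043023 271.46077702] 17.6
```

View pics/w4.png

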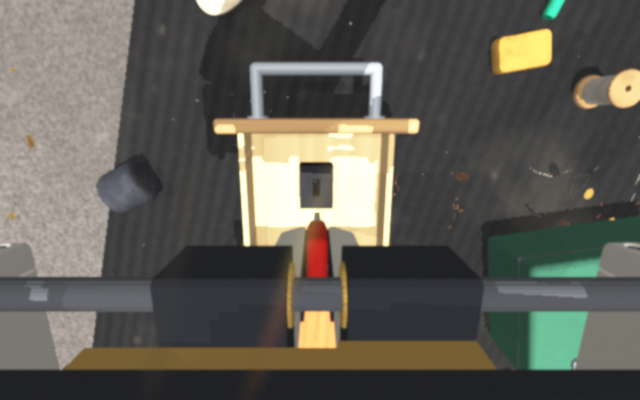

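The picture shows the key gripped between the pads (red head ~(317,245), tip ~(317,214)) and an empty block in the drawer. Next I'll take a closer measurement of the slot while holding the key.

Run:
```python
from h import *
pi=np.pi
o=[pi,0,pi+.16]
robot.move_ptp([600,-60,200],o)
robot.move_ptp([692,84,165],o); robot.sleep(.4)
d=cam('wrist'); im=d['img']; np.save('w5.npy',d,allow_pickle=True)
print(robot.current_tcp_pos(),robot.current_eef_rot(),robot.current_t())
p=proj(d,[646.4,81,91]); print(p)
g=cv2.cvtColor(im,cv2.COLOR_BGR2HSV); yy,xx=np.mgrid[:400,:640]
r=np.hypot(xx-p[0],yy-p[1])
yel=((g[...,0]>12)&(g[...,0]<38)&(g[...,1]>100)&(r<32)).astype(np.uint8)
cn=max(cv2.findContours(yel,0,1)[0],key=cv2.contourArea); c,rr=cv2.minEnclosingCircle(cn); e=cv2.fitEllipse(cv2.convexHull(cn)); print('plug',c,rr,e,ray(d,e[0],91))
dark=((g[...,2]<100)&(np.hypot(xx-c[0],yy-c[1])<rr*.8)); ys,xs=np.nonzero(dark)
P=np.array([ray(d,q,91)[:2] for q in zip(xs,ys)]); V=np.linalg.eigh(np.cov(P.T)); v=V[1][:,-1]; print('slot',len(xs),P.mean(0),(P.max(0)+P.min(0))/2,np.arctan(v[1]/v[0]),np.sqrt(V[0]))
rm=(((g[...,0]<8)|(g[...,0]>172))&(g[...,1]>90)&(r<55)&(r>20)); ys,xs=np.nonzero(rm); Q=np.array([ray(d,q,89)[:2] for q in zip(xs,ys)]); f=Q[:,0]<646
print('red',f.sum(),(~f).sum(),Q[f].mean(0),Q[~f].mean(0))
x,y=int(p[0]),int(p[1])
A=cv2.resize(im[y-60:y+60,x-60:x+60],(480,480),interpolation=2)
t=proj(d,np.array(robot.current_tcp_pos())+[0,0,-38]); print('tip',t)
x,y=int(t[0]),int(t[1]); B=cv2.resize(im[y-40:y+40,x-20:x+20],(240,480),interpolation=2)
cv2.imwrite('pics/w5.png',np.hstack([A,B]))
```

```text
[691.98939857  83.38139893 165.44341556] [-3.14146290e+00  5.32687918e-04 -2.98237294e+00] 19.475
[323.58095937 147.91120018]
plug (322.7923889160156, 148.13229370117188) 23.846567153930664 ((322.8285827636719, 148.07215881347656), (46.99773025512695, 47.43573760986328), 15.92974853515625) [646.60639461  80.46385637  91.        ]
slot 90 [646.91486369  80.6443866 ] [646.94178621  80.65812852] 0.16312981548298583 [1.06370647 3.87631219]
red 16 15 [624.75877192  76.67060454] [670.01132888  84.83908113]
tip [317.15228562 221.16953622]
```

View pics/w5.png

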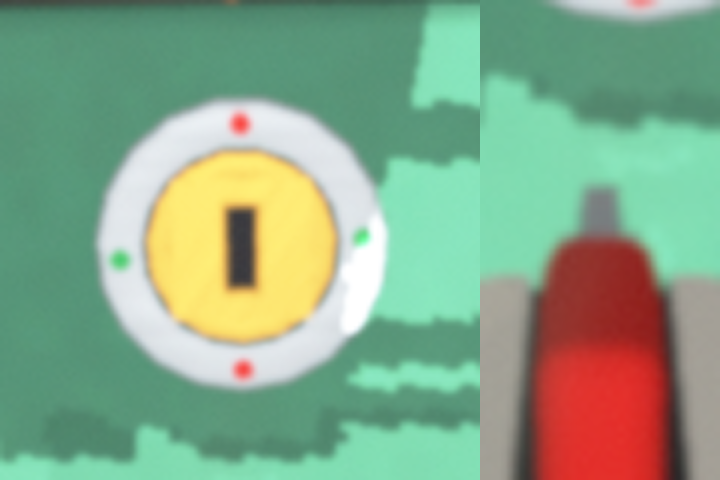

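The crop shows the slot centred in the brass plug, aligned with the red marks (yaw ≈0.17). The key tip is within about 0.5 mm of its predicted spot in the hand. Now the insertion.

```bash
cat >> h.py <<'E'
pi=np.pi; YAW=pi+.172; O=[pi,0,YAW]
K=np.array([646.5,80.7]); U=np.array([np.cos(.172),np.sin(.172)]); N=np.array([-U[1],U[0]])
def tcp(): return np.array(robot.current_tcp_pos())
E
python3 - <<'E'
from h import *
robot.move_linear([*K,150],O,speed=120); 
off=np.zeros(2)
for i in range(2):
    robot.move_linear([*(K+off),138],O,speed=80); robot.sleep(.25); off+=K-tcp()[:2]
robot.move_linear([*(K+off),138],O,speed=80); robot.sleep(.2)
print('off',off,tcp(),robot.current_eef_rot()); np.save('off.npy',off)
s=robot.move_linear([*(K+off),118],speed=25,f_stop=6); p=tcp(); print(s,p,robot.current_contact_force(),robot.current_ft_torque(),robot.current_t())
if s and p[2]>126:
    for a,b in [(1,0),(-1,0),(0,1),(0,-1),(1,1),(-1,1),(1,-1),(-1,-1),(2,0),(-2,0),(0,2),(0,-2)]:
        q=K+off+a*U+b*.9*N
        robot.move_linear([*q,133],speed=60)
        s=robot.move_linear([*q,118],speed=25,f_stop=6); p=tcp(); print(a,b,s,p[2].round(1),np.round(robot.current_contact_force(),1),round(robot.current_t(),1))
        if not s or p[2]<125 or robot.current_t()>38: break
E
```

```text
off [-0.00821226  0.01075994] [646.47126013  80.72734912 137.99970865] [ 3.14156324e+00 -2.76188537e-05 -2.96958366e+00]
True [646.68614697  80.72424973 118.67325531] [-1.40881996 -0.25573471  3.90953317] [ 0.05563952 -0.1237937   0.01556894] 22.2833
```

It went straight in, and the tip now sits on the first pin, 10 mm down. I'll push past the pins with wiggles.

Run:
```python
from h import *
z=117.5; i=0
while robot.current_t()<40:
    a=[0,1,0,-1][i%4]*1.0; i+=1
    s=robot.move_linear([*(K+a*U),z],speed=30,f_stop=22)
    p=tcp(); f=robot.current_contact_force()
    if i%2==0: print(i,s,z,p.round(1),np.round(f,1),round(robot.current_t(),2))
    if f[2]<10: z=max(z-1.2,99)
    else: z=max(p[2]-.8,99)
    if p[2]<106 and f[2]>14: break
    if z<=99 and p[2]<100.5: break
d=cam('wrist'); cv2.imwrite('pics/w6.png',d['img']); np.save('w6.npy',d,allow_pickle=True)
print(tcp(),robot.current_finger_force(),robot.current_gripper_width()*93)
```

```text
2 False 116.3 [646.8  80.8 115.9] [-1.  -0.7  1.8] 22.78
4 False 113.89999999999999 [646.6  80.6 114.8] [1.8 0.9 4.9] 23.28
6 False 111.49999999999999 [647.3  80.8 111.9] [-1.3 -0.3  6.3] 23.78
8 False 109.09999999999998 [647.1  80.6 110.9] [1.3 0.7 9.5] 24.28
10 False 106.69999999999997 [647.9  80.7 107.3] [-0.8  0.1  4.8] 24.78
12 False 104.29999999999997 [647.5  80.5 105. ] [6.1 0.2 3.8] 25.28
14 False 101.89999999999996 [647.7  80.8 102.1] [ 2.3 -0.2  5.3] 25.78
16 False 99.49999999999996 [647.6  80.7 102.1] [ 3.1  1.2 12.3] 26.28
18 False 100.05423155060619 [647.7  80.8 102. ] [-0.8 -0.1 14.9] 26.78
[647.77615493  80.8180173  102.06178883] 30.002868175506592 9.967720359839241
```

The key bottomed out with the TCP at z ≈ 102. I grasped it with the origin 17.4 mm above the TCP, so fully home should read 102.6. I'll settle there, then turn clockwise in steps.

Run:
```python
from h import *
C=np.array([647.2,80.7])
robot.move_ptp([*C,101.6],O); robot.sleep(.3)
print(tcp(),np.round(robot.current_contact_force(),1),np.round(robot.current_ft_torque(),3))
for a in np.arange(.2,1.61,.2):
    robot.move_ptp([*C,101.6],[pi,0,YAW-a])
    f=np.array(robot.current_contact_force()); m=robot.current_ft_torque()
    print(round(a,2),tcp().round(1),round((YAW-robot.current_eef_rot()[2])%(2*pi),3),f.round(1),np.round(m,3),round(robot.current_t(),2))
    if abs(f).max()>30: break
robot.sleep(.3)
d=cam('wrist'); cv2.imwrite('pics/w7.png',d['img']); np.save('w7.npy',d,allow_pickle=True)
print(robot.current_contact_force(),robot.current_ft_torque(),robot.current_finger_force())
```

```text
[647.57757964  80.76361903 102.13838377] [2.5 0.4 8. ] [ 0.162 -0.814  0.036]
0.2 [647.6  80.7 102.1] 0.2 [2.9 0.3 8.1] [ 0.095 -0.86   0.04 ] 27.69
0.4 [647.6  80.6 102.1] 0.4 [2.8 0.1 7.6] [-0.037 -0.834  0.055] 28.0
0.6 [647.7  80.6 102.1] 0.6 [2.1 0.4 8.4] [-0.005 -0.818  0.019] 28.31
0.8 [647.7  80.6 102.1] 0.8 [ 2.9 -0.3  8.1] [ 0.005 -0.915  0.052] 28.62
1.0 [647.7  80.7 102.1] 1.0 [2.8 0.1 7.8] [ 0.016 -0.825  0.063] 28.93
1.2 [647.7  80.7 102.1] 1.2 [3.6 1.  7.6] [-0.015 -0.869  0.047] 29.23
1.4 [647.7  80.7 102.1] 1.4 [ 3.  -0.1  7.6] [ 0.003 -0.832  0.076] 29.54
1.6 [647.7  80.7 102.1] 1.6 [3.2 0.8 6.9] [-0.01  -0.797  0.16 ] 29.85
[4.34688679 1.11277011 7.15653945] [ 0.01485936 -0.8458366   0.05044737] 30.006138682365417
```

View pics/w7.png

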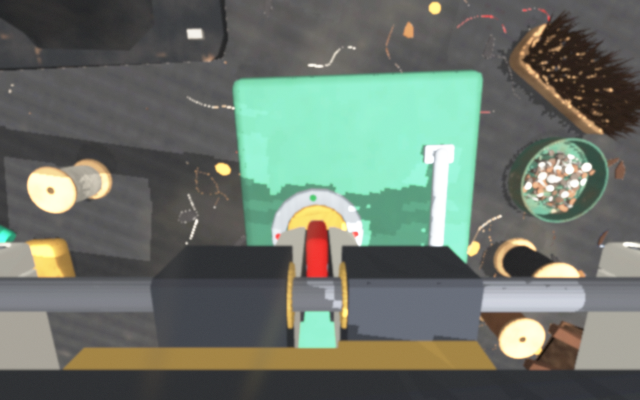

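The green mark, the plug and the red key head all line up with the tool, so the key has turned with the hand and hasn't twisted in it. One last check that the key didn't slip in the grip, then I'll hand in.

Run:
```python
from h import *
for n in ('w4','w5','w6','w7'):
    d=np.load(n+'.npy',allow_pickle=True).item(); g=cv2.cvtColor(d['img'],cv2.COLOR_BGR2HSV)
    m=(((g[...,0]<8)|(g[...,0]>172))&(g[...,1]>120)&(g[...,2]>60)).astype(np.uint8); m[:200]=0; m[:, :295]=0; m[:,340:]=0; m[290:]=0
    cn=max(cv2.findContours(m,0,1)[0],key=cv2.contourArea); c=cn[:,0]; t=c[c[:,1]<250]
    print(n,cv2.boundingRect(cn),cv2.minAreaRect(t)[2])
robot.sleep(.3); p=tcp(); print(p,robot.current_ft_torque(),robot.current_finger_force(),robot.current_t())
```

```text
w4 (306, 222, 23, 56) 90.0
w5 (306, 221, 23, 57) 90.0
w6 (306, 221, 23, 57) 90.0
w7 (306, 221, 23, 57) 90.0
[647.74229463  80.71896944 102.12803811] [-0.04195108 -0.8922807   0.05631674] 30.00621199607849 30.5
```

The key hasn't moved in the grip, so I'll hand in.

```bash
python3 -c "
from bench import robot
print(robot.hand_in())"
```

```text
the job is handed in; nothing more can be done
None
```

I handed the job in at about 30 s of the 64 s: the drawer was pulled about 125 mm, and the key is pushed home, turned about 1.6 rad clockwise and still gripped at 30 N; `hand_in` gave no verdict, and I kept clear of the spool, wax and roll but took no final picture of all three.

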